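# Reset the forearm rest to its second notch

### The arm

A 6-joint arm with a two-finger parallel gripper is mounted at the origin on a cart in front of the work surface, level with it; the furniture and walls round the work are solid. World frame = base frame: x ahead of the robot, y to its left, z up, the work surface at z = 0. Lengths are in mm, angles in rad, forces in N, time in s.
With the tool pointing down it reaches from about 350 to 925 mm from the base axis. Payload 6.4 kg.
Tool frame: the origin (TCP) lies midway between the tips of the shut fingers; the grasp point (between the pads) lies 19 mm behind it (ctrl.hold_point_z is the distance from the TCP to the grasp point, in mm); z points along the fingers, y is the direction in which the jaws open and shut (so a half turn about z gives the same grasp; the last joint's range is limited). The gripper opens to 85 mm and grips with 20 to 120 N. Pads are 22 mm wide; open, the fingers measure 114 mm over their backs; the gripper's body (76 mm by 85 mm) begins 54 mm behind the grasp point. The pads swing forward as they close: fully open they stand 13 mm farther back than shut.
Start: joints at [-1.398, 0.245, 1.558, -0, 1.339, -0.174], TCP at [220.934, -611.312, 231.29] pointing down, gripper open.
Joint ranges: [-3.13, 3.13], [-1.02, 2.26], [0.13, 2.54], [-0.95, 4.09], [0.21, 2.88], [-2.74, 2.74]. Speed limits (rad/s): [2.57, 2.57, 3.14, 3.14, 3.14, 3.14].

### API

Orientations are given as a unit quaternion [x, y, z, w].
In Python, from workcell import ctrl gives the robot as it stands.
- The arm moves only by the shell command python3 -m jog 'ROWS'. ROWS is JSON, a list of rows, each a list of 7 numbers: the shift along the tool's x, y, z in cm, then the turn, a rotation vector about the tool's x, y, z in rad, then the closure, from 0 (fully open) to 1 (shut). In form: [[dx, dy, dz, rx, ry, rz, grip], ...]. A call has exactly 10 rows; each row shifts and turns the commanded pose from where the row before left it, along the tool's axes as they then stand; what a row does not reach is not made up. A row lasts 1/12 s, in which the tool goes at most 41.7 mm and 7.16 degrees, less where a joint would pass 70% of its speed; a pose out of reach is approached as far as the arm can. A call with a gripper value outside its range is refused whole. The fingers move at their own pace and stop on an object; the grip force is fixed at half the most. Time passes only in rows, so rows that do not move let the fingers close, or fill a call up. It gives the time, the measured TCP pose, the force and the opening at its end, in the units of the state.
- ctrl.get_obs(): the state, without advancing time (a new reading comes with each control period).
- ctrl.capture(name): name is "scene" or "top" or "wrist"; returns (picture, depth): 400x640x3 uint8, red, green, blue; 400x640 float32, mm along the optical axis (not along the pixel's ray), 0 where there is no reading.
- ctrl.calibration(name): a dict with "intrinsics" (3x3 intrinsics, pixels), "extrinsics" (4x4, takes a point from camera to world coordinates). Camera axes: x right, y up, looking along -z (the intrinsics and any distortion apply to the point x, -y, -z); pixel columns grow to the right and rows downward; lengths in mm; the calibration is good to about 2 mm. A picture is of the moment at which its call begins: read the wrist's pose just before it. calibration takes no time and is no camera call; for the wrist camera it gives the pose at the moment of the call.
- ctrl.finish_job(): hands the job in, once; it reports no verdict.
Trained networks look in the newest picture that a camera, given by its name, has taken for a name from the list of things; names that differ only in an ending like _2 or _b are one class to them, and where a whole thing is asked for, a point or a joint stands for the part that bears it (a point fixed in the world has none). Each returns a list of dicts, best first, with "confidence" (0 to 1); they miss things now and then, are a little off and sometimes report something else, mostly with a low value. They report only what shows in the picture. A call takes as long as a camera call.
- ctrl.regions_of(query, camera): "region" (400x640 bool, what is visible of it) and "position" ([column, row] in pixels, amid what is visible of it).
The state is a dict: "t": time; "joint_positions": joint angles; "joint_vel": joint speeds; "joint_torque": joint torques, N m; "tcp_pos": TCP position; "tcp_rot": TCP orientation; "force": force on the tool from outside, world axes, zero at the start; "torque": the same for the moment, N m; "gripper_width": finger opening in mm.
Only numpy, scipy, OpenCV 4.12 (cv2) and the standard library are available. Lean on these libraries where they do the work, as an engineer would, in place of code of your own. Each camera call takes 0.05 s, during which the arm holds its last target.

### The job

The blue padded forearm rest has been left too steep for the next patient. Lift its board by the black bar up past the top notch until the red pawl falls back out of the way, lower the board all the way down flat so that the pawl swings in again, then raise it and let it settle in its second notch from the bottom and let go. Leave the other things on the worktop where they are.

Things in the scene. Friction and masses are not known exactly. Their poses are not given: they have to be found in the camera images.
- rest_base: Grey base of the forearm rest, fixed: a plate x -30 to +185 mm, y -86 to +117 mm from its origin, which lies on the worktop straight below the middle of the board's hinge axis. x points level from the hinge along the flat board to the bar, y along the hinge, z up. On the +y side are the quadrant with steel notch pins and the red pawl.
- hinge (a point): Middle of the board's hinge axis, 96 mm above the worktop, along the base's y, at the board's near end. The board is 160 mm long from here, 140 mm wide, 5 mm thick below the axis and 29 mm above it (blue pad).
- handle (a point): Middle of the black grip bar at the board's far edge: round, 12 mm thick, 100 mm long, parallel to the hinge. The gap to the board's edge is 39 mm; stems 10 mm thick hold it 62 mm either side of here. At board angle a it lies 205*cos(a) mm from the hinge along the base's x and 205*sin(a) mm above the hinge; the round bar may turn between the fingers.
- rest_board (a joint): Board angle, rad: 0 flat, grows as the bar rises. Notches at 0.17, 0.42, 0.66, 0.91 (10, 24, 38, 52 degrees); raise about 0.08 past a notch for the pawl to drop in under its pin. Stop at 1.31. Starts in the third or fourth notch. Board about 0.45 kg, hinge damped (0.3 N m s/rad): let go, it sinks at about 1 rad/s to the notch below.
- pawl (a joint): Angle of the red pawl, rad: 0 holding a notch (swings to 0.25 as a pin passes, falls back by its weight), 0.73 when thrown back clear. The quadrant's red lobe throws it back as the board passes about 1.15 (66 degrees; raise to 1.22 to be sure); it then stays back. In the last 0.3 rad to flat a long pin presses its tail and swings it in (surely once the board is below 0.05).
- glucometer: White glucose meter with a blue button, 97 x 51 x 20 mm, lying loose; origin at its underside. Bystander.
- strip_pot: Small black pot with a grey lid, 32 x 28 x 49 mm, standing loose; origin at its underside. Bystander.
- tape_beige: Beige tape roll, 56 x 52 x 12 mm, lying loose; origin at its underside. Bystander.

How it is judged:
By the outcome, as a careful person would: the job done as asked, in the order asked, and still so for the second after the job is handed in, with the robot touching nothing.
It also fails if it takes over 45 s, if anything falls off the work surface, if the arm or the gripper's body presses on something with over 40 N, if the wrist force passes 120 N, or if a joint passes its speed limit or range.

## Working session

There is one attempt and no reset: what is moved stays moved. The work goes in short steps, Python scripts to look and compute and a shell command to move; the robot and the scene stay as the last step left them, time stands still between calls to the robot, and variables do not carry over. Pictures are saved under pics/ and viewed, and the job is handed in when it is done.

```bash
ls; mkdir -p pics
cat > h.py <<'E'
import numpy as np, cv2
from workcell import ctrl
def save(n,f):
    p,d=ctrl.capture(n); cv2.imwrite('pics/'+f,p[:,:,::-1]); return p,d
def world(n,col,row,z):
    c=ctrl.calibration(n);K=np.array(c['intrinsics']);E=np.array(c['extrinsics'])
    v=np.array([(col-K[0,2])/K[0,0],(row-K[1,2])/K[1,1],1])*z
    return (E@np.array([v[0],-v[1],-v[2],1]))[:3]
def proj(n,P):
    c=ctrl.calibration(n);K=np.array(c['intrinsics']);E=np.array(c['extrinsics'])
    q=(np.linalg.inv(E)@np.append(P,1))[:3]; q=np.array([q[0],-q[1],-q[2]])
    u=K@q; return u[:2]/u[2]
E
python3 - <<'E'
from h import *
for n in ('scene','top'):
    p,d=save(n,n+'1.png'); np.save(n+'d.npy',d); np.save(n+'p.npy',p)
    for q in ('rest_base','handle','rest_board','pawl','glucometer','strip_pot','tape_beige'):
        for r in ctrl.regions_of(q,n)[:2]:
            c,w=map(int,r['position']); m=r['region']&(d>0)
            print(n,q,round(r['confidence'],2),c,w,m.sum(),world(n,c,w,np.median(d[max(w-1,0):w+2,max(c-1,0):c+2])).round())
            np.save(f'm_{n}_{q}.npy',r['region']) if r is not None else 0
o=ctrl.get_obs();print(o['t'],o['tcp_pos'],o['tcp_rot'])
E
```

```text
pics
scene rest_base 0.77 354 158 7584 [455. 242. 145.]
scene rest_base 0.41 256 300 245 [507. 601.  48.]
scene handle 0.75 357 134 3912 [466. 202. 181.]
scene rest_board 0.84 354 131 4200 [474. 201. 186.]
scene glucometer 0.64 289 300 1092 [456. 562.  20.]
scene strip_pot 0.7 259 297 225 [505. 593.  49.]
scene tape_beige 0.55 270 251 229 [561. 469.   2.]
top handle 0.88 394 223 5986 [474. 174. 182.]
top rest_board 0.66 396 221 6261 [478. 171. 186.]
top pawl 0.61 346 221 85 [486. 255.  92.]
top pawl 0.31 396 221 6035 [478. 171. 186.]
top glucometer 0.59 209 237 894 [452. 559.  18.]
top strip_pot 0.63 196 211 201 [507. 583.  48.]
top tape_beige 0.53 246 196 201 [549. 479.  11.]
0.8 [ 220.95223969 -611.31252905  231.30182579] [9.85003033e-01 1.72537022e-01 1.29969573e-05 1.09374565e-05]
```

View pics/scene1.png

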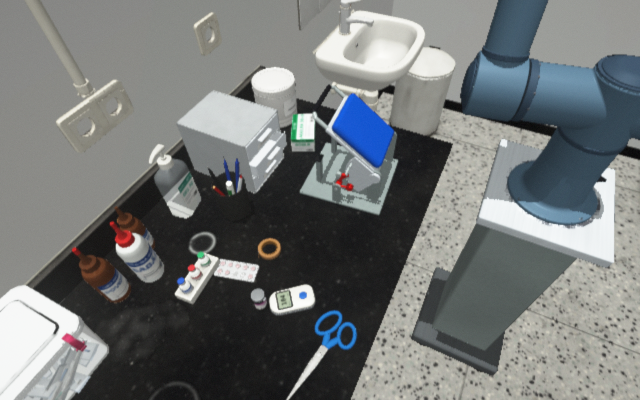

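View pics/top1.png

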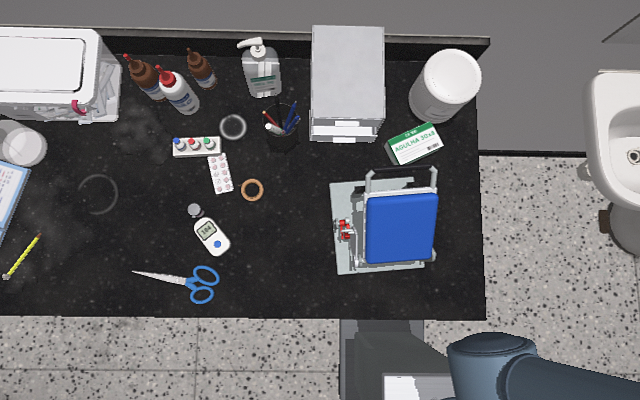

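```bash
cat > fit.py <<'E'
from h import *
def cloud(n,d,m):
    v,u=np.nonzero(m&(d>0)); c=ctrl.calibration(n);K=np.array(c['intrinsics']);E=np.array(c['extrinsics']);z=d[v,u]
    P=np.stack([(u-K[0,2])/K[0,0]*z,-(v-K[1,2])/K[1,1]*z,-z,np.ones_like(z)],1)
    return (P@E.T)[:,:3],u,v
E
python3 - <<'E'
from fit import *
for n in('top','scene'):
    d=np.load(n+'d.npy');p=np.load(n+'p.npy').astype(int)
    r,g,b=p[...,0],p[...,1],p[...,2]
    m=(b>120)&(r<60)&(g<110); m[:, :300]=0; m=m.astype(np.uint8)
    k,l,s,_=cv2.connectedComponentsWithStats(m); i=1+np.argmax(s[1:,4]); m=(l==i)
    P,u,v=cloud(n,d,cv2.erode(m.astype(np.uint8),np.ones((5,5)))>0)
    c=P.mean(0);_,S,V=np.linalg.svd(P-c); nn=V[2]*np.sign(V[2][2])
    print(n,'c',c.round(1),'n',nn.round(3),'tilt',np.arccos(nn[2]).round(3),'yaw',np.arctan2(-nn[1],-nn[0]).round(3),'rms',S[2]/len(P)**.5)
    Pm,_,_=cloud(n,d,m); q,_,_2=None,None,None
    rect=cv2.minAreaRect(Pm[:,:2].astype(np.float32));print(cv2.boxPoints(rect).round())
d=np.load('topd.npy');p=np.load('topp.npy')
m=np.zeros(d.shape,bool);m[155:200,355:450]=1
P,u,v=cloud('top',d,m)
s=(P[:,2]>190)
for row in range(160,192,2):
    w=s&(v==row); 
    if w.any(): print(row,[(int(a),*x.round().astype(int)) for a,x in list(zip(u[w],P[w]))[::12]])
E
python3 - <<'E'
import cv2
a=cv2.imread('pics/top1.png')[155:285,320:450];cv2.imwrite('pics/topc.png',cv2.resize(a,None,fx=4.5,fy=4.5,interpolation=cv2.INTER_CUBIC))
E
```

```text
top c [461.8 161.5 171.9] n [-0.606 -0.053  0.794] tilt 0.654 yaw 0.088 rms 1.229862939608334
[[385. 214.]
 [429.  -2.]
 [561.  25.]
 [516. 241.]]
scene c [460.5 172.2 172.4] n [-0.608 -0.039  0.793] tilt 0.655 yaw 0.065 rms 1.540727292069777
[[395. 220.]
 [410.  77.]
 [530.  90.]
 [515. 233.]]
164 [(405, np.int64(579), np.int64(162), np.int64(225)), (417, np.int64(579), np.int64(141), np.int64(227)), (429, np.int64(579), np.int64(119), np.int64(228))]
166 [(379, np.int64(574), np.int64(210), np.int64(224)), (391, np.int64(574), np.int64(188), np.int64(226)), (403, np.int64(575), np.int64(166), np.int64(226)), (415, np.int64(575), np.int64(144), np.int64(225)), (427, np.int64(575), np.int64(122), np.int64(227))]
168 [(372, np.int64(570), np.int64(222), np.int64(224)), (384, np.int64(570), np.int64(201), np.int64(228)), (396, np.int64(571), np.int64(179), np.int64(226)), (408, np.int64(571), np.int64(157), np.int64(225)), (420, np.int64(572), np.int64(135), np.int64(225)), (432, np.int64(572), np.int64(112), np.int64(223))]
170 [(370, np.int64(568), np.int64(225), np.int64(220)), (382
[... 489 characters left out ...]
 np.int64(554), np.int64(233), np.int64(212))]
180 [(365, np.int64(551), np.int64(233), np.int64(209))]
182 [(365, np.int64(547), np.int64(233), np.int64(208))]
184 [(365, np.int64(543), np.int64(233), np.int64(209))]
186 [(365, np.int64(541), np.int64(232), np.int64(204))]
188 [(365, np.int64(537), np.int64(232), np.int64(201)), (415, np.int64(540), np.int64(135), np.int64(193)), (429, np.int64(541), np.int64(109), np.int64(195))]
190 [(365, np.int64(534), np.int64(231), np.int64(198)), (390, np.int64(536), np.int64(183), np.int64(193)), (402, np.int64(536), np.int64(161), np.int64(196)), (414, np.int64(536), np.int64(139), np.int64(199)), (426, np.int64(536), np.int64(115), np.int64(196))]
```

View pics/topc.png

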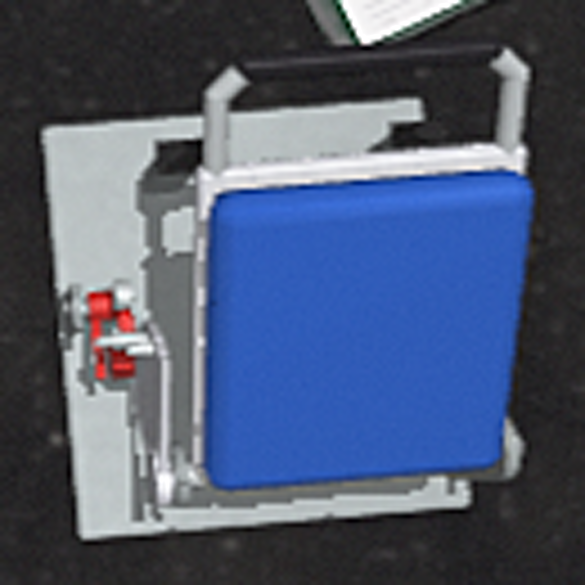

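Run:
```python
from fit import *
for n in('top','scene'):
    d=np.load(n+'d.npy'); P,u,v=cloud(n,d,d>0)
    def z(name,x0,x1,y0,y1):
        w=(P[:,0]>x0)&(P[:,0]<x1)&(P[:,1]>y0)&(P[:,1]<y1)
        print(n,name,w.sum(),np.percentile(P[w,2],[5,50,99.5,100]).round() if w.any() else '')
    z('box',590,660,90,210);z('bin',640,800,30,180);z('sink',300,900,-500,-100); z('sinkfar',600,900,-500,-100); z('near',300,480,-600,-50);z('mid',480,600,-600,-50);z('drawer',600,760,210,400)
    s=(P[:,2]>12)&(P[:,2]<60)&(P[:,0]>590)&(P[:,0]<680)&(P[:,1]>80)&(P[:,1]<230)
    print('box pts',P[s].min(0).round(),P[s].max(0).round(),s.sum())
    # drawer front
    s=(P[:,2]>30)&(P[:,0]>550)&(P[:,0]<800)&(P[:,1]>210)&(P[:,1]<420); print('drawer',np.percentile(P[s],[0.5,99.5],axis=0).round())
```

```text
top box 1238 [-2.  2. 51. 52.]
top bin 4662 [ -2.  47. 134. 137.]
top sink 3930 [-105.  -62.  -55.  -53.]
top sinkfar 3362 [-100.  -61.  -55.  -53.]
top near 1824 [-905.   -4.    4.    5.]
top mid 1809 [-903.  -64.    4.    5.]
top drawer 7245 [ -2.  60. 167. 169.]
box pts [590.  80.  12.] [680. 184.  52.] 735
drawer [[553. 211.  34.]
 [799. 418. 225.]]
scene box 856 [-0.  3. 52. 54.]
scene bin 2111 [  0.  49. 134. 135.]
scene sink 1993 [-187.  -81.  -54.  -53.]
scene sinkfar 1700 [-173.  -80.  -55.  -53.]
scene near 417 [-901.    1.    5.    6.]
scene mid 434 [-111.  -69.  -54.  -54.]
scene drawer 5668 [ -0.  77. 168. 169.]
box pts [591.  80.  12.] [680. 187.  54.] 508
drawer [[551. 211.  32.]
 [799. 419. 224.]]
```

```bash
python3 -m jog '[[0,0,-1.5,0,0,-0.12,0.4],[0,0,-1.5,0,0,-0.12,0.4],[0,0,-1.5,0,0,-0.12,0.4],[0,0,-1.5,0,0,-0.12,0.4],[0,0,-1.5,0,0,-0.12,0.4],[0,0,-1.5,0,0,-0.12,0.4],[0,0,-1.5,0,0,-0.12,0.4],[0,0,-1.5,0,0,-0.12,0.4],[0,0,-1.5,0,0,-0.12,0.4],[0,0,0,0,0,-0.12,0.4]]'
python3 -m jog '[[0,0,0,0,0,-0.10,0.4],[3.4,1.9,0,0,0,0,0.4],[3.4,1.9,0,0,0,0,0.4],[3.4,1.9,0,0,0,0,0.4],[3.4,1.9,0,0,0,0,0.4],[3.4,1.9,0,0,0,0,0.4],[3.4,1.9,0,0,0,0,0.4],[3.4,1.9,0,0,0,0,0.4],[3.4,1.9,0,0,0,0,0.4],[3.4,1.9,0,0,0,0,0.4]]'
```

```text
t: 1.63
tcp_pos: [221.2, -612.4, 370.6]
tcp_rot: [0.713, 0.701, -0.002, 0.003]
force: [-0.2, 0.5, 0.1]
gripper_width: 51.1
t: 2.47
tcp_pos: [368.5, -291.4, 366.5]
tcp_rot: [0.68, 0.733, -0.0, 0.0]
force: [1.4, -0.1, 1.0]
gripper_width: 51.2
```

```bash
python3 -m jog '[[3.4,1.9,0,0,0,0,0.4],[3.4,1.9,0,0,0,0,0.4],[3.4,1.9,0,0,0,0,0.4],[3.4,1.9,0,0,0,0,0.4],[3.4,1.9,0,0,0,0,0.4],[3.4,1.9,0,0,0,0,0.4],[3.4,1.9,0,0,0,0,0.4],[3.4,1.9,0,0,0,0,0.4],[3.4,1.9,0,0,0,0,0.4],[3.4,1.9,0,0,0,0,0.4]]'
python3 -m jog '[[3.4,1.7,0,0,0,0,0.4],[3.4,1.7,0,0,0,0,0.4],[3.4,1.5,0,0,0,0,0.4],[0,0,0,0,0,0,0.4],[0,0,0,0,0,0,0.4],[0,0,0,0,0,0,0.4],[0,0,0,0,0,0,0.4],[0,0,0,0,0,0,0.4],[0,0,0,0,0,0,0.4],[0,0,0,0,0,0,0.4]]'
python3 - <<'E'
from fit import *
o=ctrl.get_obs();print(o['tcp_pos'],o['joint_positions'])
p,d=save('wrist','w1.png')
E
```

```text
t: 3.3
tcp_pos: [532.3, 62.3, 366.5]
tcp_rot: [0.68, 0.734, 0.0, 0.0]
force: [-0.2, -0.9, 0.3]
gripper_width: 51.5
t: 4.13
tcp_pos: [572.9, 164.8, 366.6]
tcp_rot: [0.68, 0.733, 0.0, 0.0]
force: [0.2, 1.0, 0.1]
gripper_width: 51.4
[572.92665106 164.81682669 366.57129903] [ 9.01169888e-02  4.10972210e-02  1.54020900e+00 -4.93174474e-05
  1.55983823e+00  1.54819651e-02]
```

View pics/w1.png

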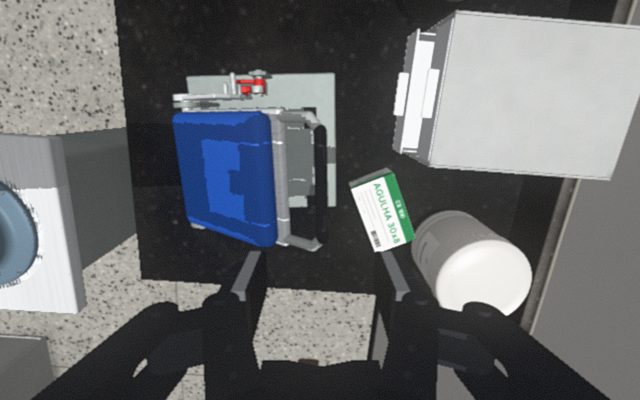

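Run:
```python
from fit import *
p,d=save('wrist','w2.png')
m=np.zeros(d.shape,bool);m[115:255,270:335]=1
P,u,v=cloud('wrist',d,m)
g=p[v,u].astype(int).sum(1)
s=(P[:,2]>205)&(P[:,2]<240)&(P[:,0]>555)&(g<120)
Q=P[s];print(s.sum(),Q.min(0).round(),Q.max(0).round())
for y0 in range(110,235,10):
    w=(Q[:,1]>=y0)&(Q[:,1]<y0+10)
    if w.sum()>3: print(y0+5,w.sum(),np.percentile(Q[w,0],[5,50,95]).round(1),np.percentile(Q[w,2],[5,50,95]).round(1))
s=(P[:,2]>195)&(P[:,2]<245)&(P[:,0]>550)&(g>250); Q=P[s]
print('stems',Q[Q[:,1]<165].mean(0),Q[Q[:,1]>165].mean(0))
```

```text
834 [565. 115. 221.] [584. 223. 229.]
115 40 [574.9 579.2 583.4] [224.7 226.3 227.6]
125 92 [572.6 577.4 583.5] [223.3 226.  227.5]
135 63 [571.8 574.9 578.3] [223.2 226.4 227.9]
145 92 [571.2 575.1 581.9] [223.2 226.3 227.8]
155 95 [570.  574.4 579.4] [223.  226.3 227.8]
165 88 [569.7 573.9 578. ] [224.4 226.7 227.7]
175 83 [569.  573.  577.2] [224.6 226.3 227.8]
185 89 [568.2 572.1 576.4] [224.8 226.5 227.9]
195 63 [566.7 569.5 574.8] [224.3 226.3 227.8]
205 45 [565.9 568.1 573.6] [224.2 226.3 227.9]
215 69 [565.3 569.6 573.4] [224.7 226.3 227.8]
225 15 [567.6 570.9 572.2] [223.9 225.5 227.2]
stems [564.67972995 110.00099643 213.87823432] [564.14394785 218.65406163 220.11926146]
```

```bash
python3 -m jog '[[0.4,0.1,3.8,0,0,-0.01,0.4],[0,0,3.8,0,0,0,0.4],[0,0,3.5,0,0,0,0.4],[0,0,2.5,0,0,0,0.4],[0,0,1.7,0,0,0,0.4],[0,0,1.0,0,0,0,0.4],[0,0,0,0,0,0,0.4],[0,0,0,0,0,0,0.4],[0,0,0,0,0,0,0.4],[0,0,0,0,0,0,0.4]]'
python3 - <<'E'
from fit import *
p,d=save('wrist','w3.png')
p,d=save('scene','s3.png')
E
```

```text
t: 5.07
tcp_pos: [574.8, 169.8, 205.4]
tcp_rot: [0.676, 0.737, 0.001, 0.001]
force: [-0.4, -0.7, 0.9]
gripper_width: 51.0
```

View pics/w3.png

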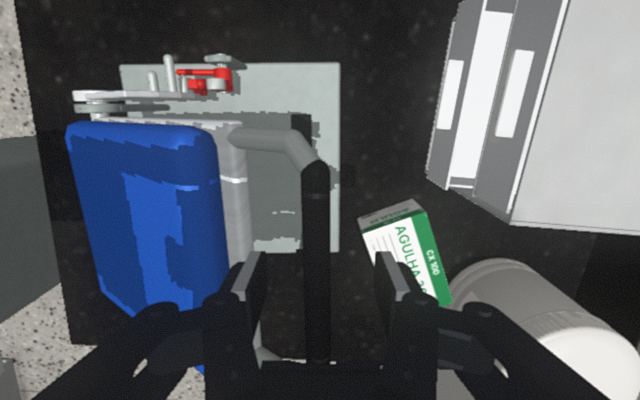

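View pics/s3.png

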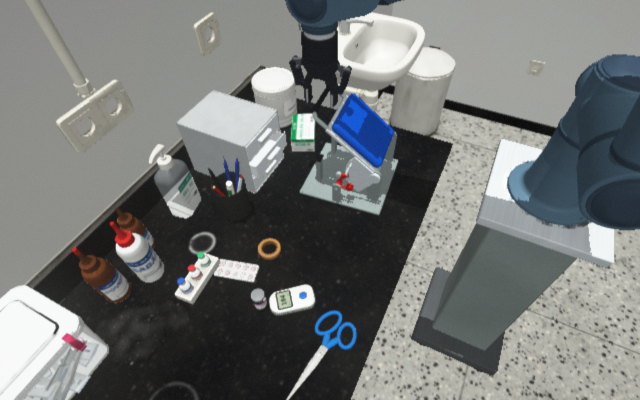

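```bash
python3 -m jog '[[0,0,0.2,0,0,0,0.6],[0,0,0,0,0,0,0.8],[0,0,0,0,0,0,1],[0,0,0,0,0,0,1],[0,0,0,0,0,0,1],[0,0,0,0,0,0,1],[0,0,0,0,0,0,1],[0,0,0,0,0,0,1],[0,0,0,0,0,0,1],[0,0,0,0,0,0,1]]'
```

```text
t: 6.0
tcp_pos: [573.5, 169.7, 201.2]
tcp_rot: [0.676, 0.737, -0.0, -0.0]
force: [-1.4, -1.0, -0.7]
gripper_width: 10.4
```

```bash
python3 -m jog '[[0,-0.66,-0.78,0,0,0,1],[0,-0.66,-0.78,0,0,0,1],[0,-0.75,-0.71,0,0,0,1],[0,-0.75,-0.71,0,0,0,1],[0,0,0,0,0,0,1],[0,0,0,0,0,0,1],[0,0,0,0,0,0,1],[0,0,0,0,0,0,1],[0,0,0,0,0,0,1],[0,0,0,0,0,0,1]]'
python3 - <<'E'
from fit import *
p,d=save('wrist','w4.png')
o=ctrl.get_obs();print(o['t'],o['force'],o['torque'])
E
```

```text
t: 6.83
tcp_pos: [546.2, 167.1, 231.4]
tcp_rot: [0.676, 0.737, 0.0, 0.001]
force: [3.2, -2.6, 1.6]
gripper_width: 9.7
6.8833 [ 3.44289032 -2.59897209  1.36493062] [-0.37545537 -0.63947006  0.15281583]
```

View pics/w4.png

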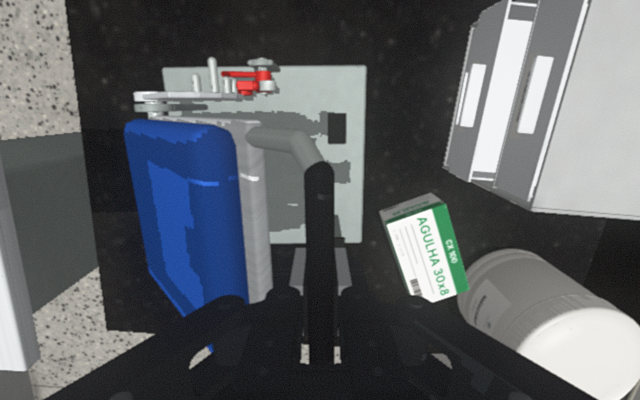

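```bash
python3 -m jog '[[0,-0.81,-0.63,0,0,0,1],[0,-0.81,-0.63,0,0,0,1],[0,-0.87,-0.55,0,0,0,1],[0,-0.87,-0.55,0,0,0,1],[0,-0.92,-0.45,0,0,0,1],[0,-0.92,-0.45,0,0,0,1],[0,0,0,0,0,0,1],[0,0,0,0,0,0,1],[0,0,0,0,0,0,1],[0,0,0,0,0,0,1]]'
python3 - <<'E'
from fit import *
p,d=save('wrist','w5.png')
p,d=save('top','t5.png')
E
```

```text
t: 7.72
tcp_pos: [495.5, 162.2, 265.6]
tcp_rot: [0.676, 0.737, 0.001, 0.002]
force: [3.5, -4.8, 5.3]
gripper_width: 10.0
```

View pics/w5.png

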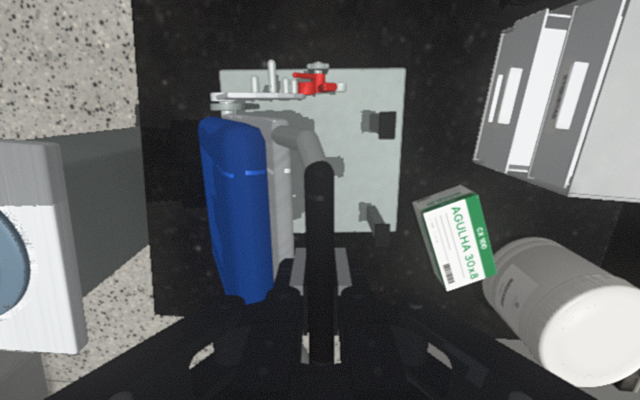

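```bash
python3 -m jog '[[0,-0.8,-0.33,0,0,0,1],[0,-0.8,-0.31,0,0,0,1],[0,0,0,0,0,0,1],[0,0,0,0,0,0,1],[0,0,0,0,0,0,1],[0,0,0,0,0,0,1],[0,0,0,0,0,0,1],[0,0,0,0,0,0,1],[0,0,0,0,0,0,1],[0,0,0,0,0,0,1]]'
python3 - <<'E'
from fit import *
for n in('wrist','top','scene'):
    p,d=save(n,n[0]+'6.png')
a=cv2.imread('pics/t6.png')[170:290,310:430];b=cv2.imread('pics/s6.png')[120:240,290:410]
c=cv2.imread('pics/w6.png')[40:160,230:350]
cv2.imwrite('pics/c6.png',cv2.resize(np.hstack([c,b]),None,fx=3.3,fy=3.3,interpolation=cv2.INTER_CUBIC))
E
```

```text
t: 8.65
tcp_pos: [479.8, 160.7, 272.4]
tcp_rot: [0.676, 0.737, 0.001, 0.003]
force: [6.0, -5.0, 6.8]
gripper_width: 9.8
```

View pics/c6.png

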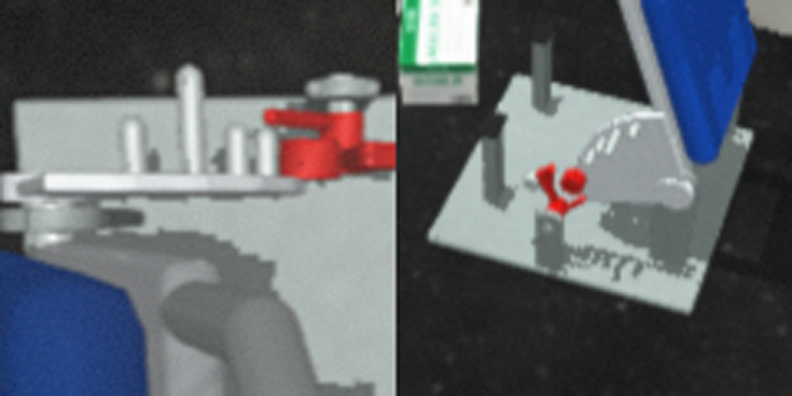

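Run:
```python
import cv2,numpy as np
L=[cv2.imread(f'pics/{n}.png')[160:200,325:365] for n in('scene1','s6')]
cv2.imwrite('pics/c7.png',cv2.resize(np.hstack(L),None,fx=9,fy=9,interpolation=cv2.INTER_CUBIC))
```

```text
(no output)
```

View pics/c7.png

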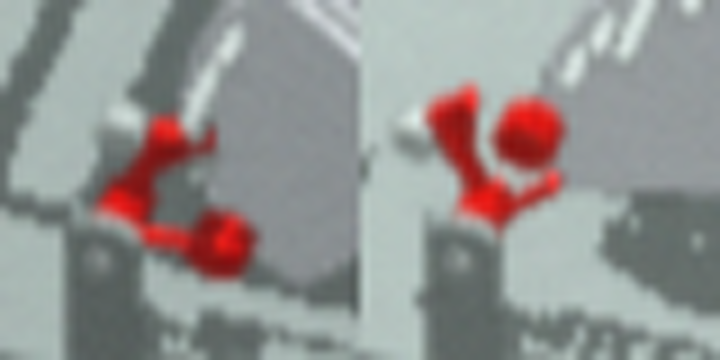

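```bash
python3 -m jog '[[0,0.85,0.36,0,0,0,1],[0,0.85,0.36,0,0,0,1],[0,0.85,0.36,0,0,0,1],[0,0.89,0.51,0,0,0,1],[0,0.89,0.51,0,0,0,1],[0,0.83,0.6,0,0,0,1],[0,0.83,0.6,0,0,0,1],[0,0.77,0.68,0,0,0,1],[0,0.77,0.68,0,0,0,1],[0,0.7,0.75,0,0,0,1]]'
python3 -m jog '[[0,0.7,0.75,0,0,0,1],[0,0.62,0.82,0,0,0,1],[0,0.62,0.82,0,0,0,1],[0,0.54,0.87,0,0,0,1],[0,0.54,0.87,0,0,0,1],[0,0.45,0.92,0,0,0,1],[0,0.45,0.92,0,0,0,1],[0,0.35,0.96,0,0,0,1],[0,0.35,0.96,0,0,0,1],[0,0,0,0,0,0,1]]'
```

```text
t: 9.63
tcp_pos: [561.0, 168.6, 216.6]
tcp_rot: [0.676, 0.737, 0.001, 0.001]
force: [3.4, -1.6, 4.5]
gripper_width: 9.9
t: 10.47
tcp_pos: [606.6, 172.9, 134.8]
tcp_rot: [0.676, 0.737, 0.001, -0.0]
force: [7.3, 1.3, 0.4]
gripper_width: 10.0
```

```bash
python3 -m jog '[[0,0.26,1.0,0,0,0,1],[0,0.26,1.0,0,0,0,1],[0,0.16,1.0,0,0,0,1],[0,0.1,1.0,0,0,0,1],[0,0,0.6,0,0,0,1],[0,0,0.4,0,0,0,1],[0,0,0.3,0,0,0,1],[0,0,0.2,0,0,0,1],[0,0,0,0,0,0,1],[0,0,0,0,0,0,1]]'
python3 - <<'E'
from fit import *
for n in('wrist','scene'):
    p,d=save(n,n[0]+'8.png')
b=cv2.imread('pics/s8.png')[120:210,290:400]; c=cv2.imread('pics/w8.png')[20:200,100:320]
cv2.imwrite('pics/c8.png',np.hstack([cv2.resize(b,(396,324),interpolation=cv2.INTER_CUBIC),cv2.resize(c,(396,324),interpolation=cv2.INTER_CUBIC)]))
E
```

```text
t: 11.3
tcp_pos: [615.5, 173.8, 81.5]
tcp_rot: [0.676, 0.737, 0.002, 0.001]
force: [11.3, 2.2, -0.4]
gripper_width: 9.9
```

View pics/c8.png

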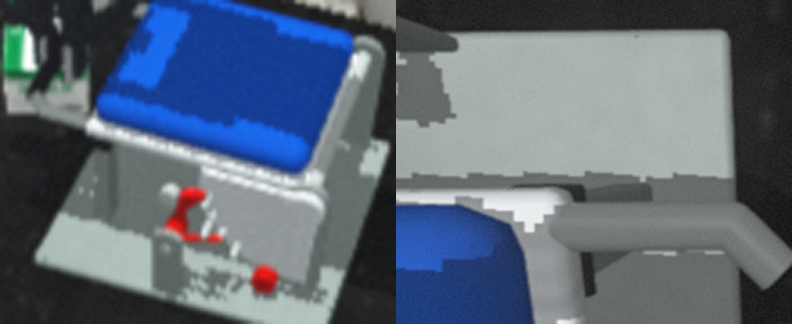

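```bash
python3 -m jog '[[0,-0.1,0.2,0,0,0,1],[0,0,0.2,0,0,0,1],[0,0,0.1,0,0,0,1],[0,0,0.1,0,0,0,1],[0,0,0,0,0,0,1],[0,0,0,0,0,0,1],[0,0,0,0,0,0,1],[0,0,0,0,0,0,1],[0,0,0,0,0,0,1],[0,0,0,0,0,0,1]]'
python3 - <<'E'
from fit import *
for n in('top','scene'):
    p,d=save(n,n[0]+'9.png')
    r,g,b=[p[...,i].astype(int) for i in range(3)]
    m=(b>120)&(r<60)&(g<110); m[:, :300]=0; m=m.astype(np.uint8)
    k,l,s,_=cv2.connectedComponentsWithStats(m); i=1+np.argmax(s[1:,4]); m=(l==i)
    P,u,v=cloud(n,d,cv2.erode(m.astype(np.uint8),np.ones((5,5)))>0)
    c=P.mean(0);_,S,V=np.linalg.svd(P-c); nn=V[2]*np.sign(V[2][2]); print(n,len(P),c.round(),'tilt x',np.arctan2(-nn[0],nn[2]))
b=cv2.imread('pics/s9.png')[155:205,320:375]
cv2.imwrite('pics/c9.png',cv2.resize(b,None,fx=9,fy=9,interpolation=cv2.INTER_CUBIC))
E
```

```text
t: 12.23
tcp_pos: [615.7, 173.8, 76.5]
tcp_rot: [0.676, 0.737, 0.003, 0.002]
force: [13.3, 4.2, -0.3]
gripper_width: 9.9
top 1928 [473. 168. 126.] tilt x 0.016497021423331114
scene 1909 [485. 173. 127.] tilt x 0.017820393843158252
```

View pics/c9.png

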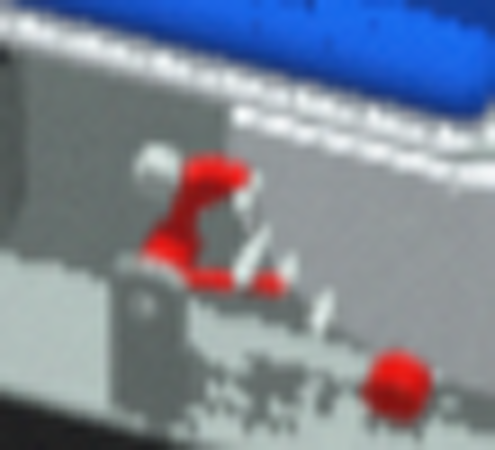

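```bash
python3 -m jog '[[0,0.2,0.1,0,0,0,1],[0,0,0.1,0,0,0,1],[0,0,0.1,0,0,0,1],[0,0,0.1,0,0,0,1],[0,0,0.1,0,0,0,1],[0,0,0,0,0,0,1],[0,0,0,0,0,0,1],[0,0,0,0,0,0,1],[0,0,0,0,0,0,1],[0,0,0,0,0,0,1]]'
python3 - <<'E'
from fit import *
for n in('top','scene'):
    p,d=save(n,n[0]+'10.png')
    r,g,b=[p[...,i].astype(int) for i in range(3)]
    m=(b>120)&(r<60)&(g<110); m[:, :300]=0; m=m.astype(np.uint8)
    k,l,s,_=cv2.connectedComponentsWithStats(m); i=1+np.argmax(s[1:,4]); m=(l==i)
    P,u,v=cloud(n,d,cv2.erode(m.astype(np.uint8),np.ones((5,5)))>0)
    c=P.mean(0);_,S,V=np.linalg.svd(P-c); nn=V[2]*np.sign(V[2][2]); print(n,len(P),c.round(),'tilt x',np.arctan2(-nn[0],nn[2]))
b=cv2.imread('pics/s10.png')[155:205,320:375]
cv2.imwrite('pics/c10.png',cv2.resize(b,None,fx=9,fy=9,interpolation=cv2.INTER_CUBIC))
E
```

```text
t: 13.17
tcp_pos: [615.7, 173.8, 72.9]
tcp_rot: [0.676, 0.737, 0.001, 0.0]
force: [0.8, 1.2, 14.5]
gripper_width: 9.7
top 1944 [474. 169. 125.] tilt x -2.0466438847065522e-05
scene 1920 [486. 173. 126.] tilt x 0.0016718185960992974
```

View pics/c10.png

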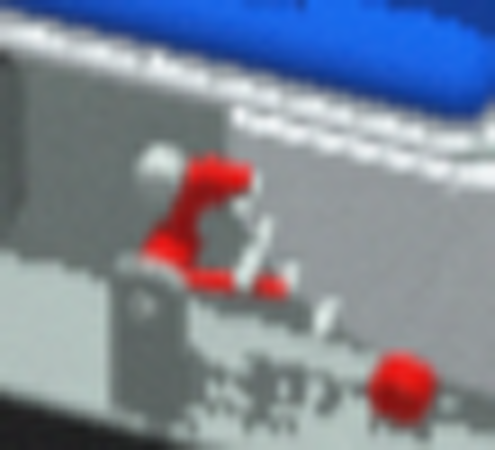

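```bash
python3 -m jog '[[0,-0.05,-1.02,0,0,0,1],[0,-0.05,-1.02,0,0,0,1],[0,-0.16,-1.01,0,0,0,1],[0,-0.16,-1.01,0,0,0,1],[0,-0.26,-1.0,0,0,0,1],[0,-0.26,-1.0,0,0,0,1],[0,-0.35,-0.96,0,0,0,1],[0,-0.35,-0.96,0,0,0,1],[0,-0.4,-0.93,0,0,0,1],[0,0,0,0,0,0,1]]'
cat > tilt.py <<'E'
from fit import *
import sys
t=sys.argv[1]
for n in('top','scene'):
    p,d=save(n,n[0]+t+'.png')
    r,g,b=[p[...,i].astype(int) for i in range(3)]
    m=(b>120)&(r<60)&(g<110); m[:, :300]=0; m=m.astype(np.uint8)
    k,l,s,_=cv2.connectedComponentsWithStats(m); i=1+np.argmax(s[1:,4]); m=(l==i)
    P,u,v=cloud(n,d,cv2.erode(m.astype(np.uint8),np.ones((5,5)))>0)
    c=P.mean(0);_,S,V=np.linalg.svd(P-c); nn=V[2]*np.sign(V[2][2]); print(n,len(P),c.round(),'tilt',np.arctan2(-nn[0],nn[2]),np.arccos(nn[2]))
b=cv2.imread(f'pics/s{t}.png')[155:205,320:375]
cv2.imwrite(f'pics/c{t}.png',cv2.resize(b,None,fx=9,fy=9,interpolation=cv2.INTER_CUBIC))
E
python3 tilt.py 11
```

```text
t: 14.1
tcp_pos: [596.5, 172.0, 162.0]
tcp_rot: [0.676, 0.737, 0.003, 0.002]
force: [9.7, 1.6, 3.4]
gripper_width: 9.6
top 3035 [467. 170. 155.] tilt 0.4362127684597736 0.43765712445026395
scene 2010 [473. 173. 158.] tilt 0.4341958949481515 0.4345555064716585
```

View pics/c11.png

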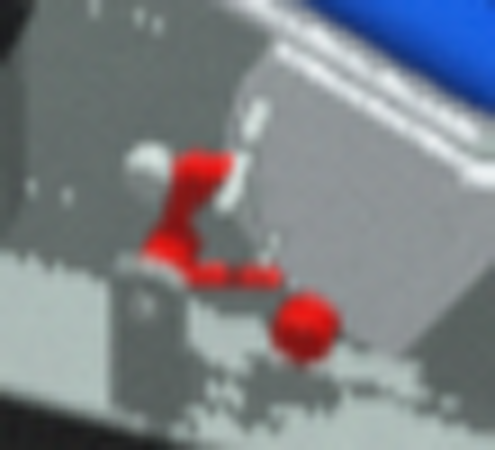

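```bash
python3 -m jog '[[0,-0.2,-0.5,0,0,0,1],[0,-0.2,-0.5,0,0,0,1],[0,-0.2,-0.5,0,0,0,1],[0,0,0,0,0,0,1],[0,0,0,0,0,0,1],[0,0,0,0,0,0,1],[0,0,0,0,0,0,1],[0,0,0,0,0,0,1],[0,0,0,0,0,0,1],[0,0,0,0,0,0,1]]'
python3 tilt.py 12
```

```text
t: 15.03
tcp_pos: [590.1, 171.3, 174.7]
tcp_rot: [0.676, 0.737, 0.002, 0.002]
force: [8.2, 1.8, 1.7]
gripper_width: 9.9
top 3038 [464. 170. 159.] tilt 0.5055162048526158 0.5070649567095676
scene 1997 [469. 173. 163.] tilt 0.5053610250512494 0.5058812847165395
```

View pics/c12.png

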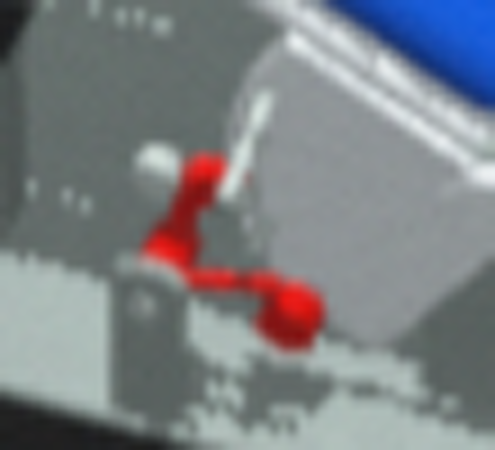

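```bash
python3 -m jog '[[0,-0.2,-0.4,0,0,0,1],[0,0,0,0,0,0,1],[0,0,0,0,0,0,1],[0,0,0,0,0,0,1],[0,0.2,0.4,0,0,0,1],[0,0.2,0.45,0,0,0,1],[0,0.2,0.45,0,0,0,1],[0,0.2,0.4,0,0,0,1],[0,0.05,0.2,0,0,0,1],[0,0,0,0,0,0,1]]'
python3 tilt.py 13
```

```text
t: 15.97
tcp_pos: [597.2, 172.0, 160.7]
tcp_rot: [0.676, 0.737, 0.003, 0.002]
force: [9.7, 2.0, 5.6]
gripper_width: 9.7
top 3212 [468. 170. 154.] tilt 0.42614929876606644 0.4276043965011904
scene 2016 [473. 173. 158.] tilt 0.42808216586587117 0.4284328573436889
```

View pics/c13.png

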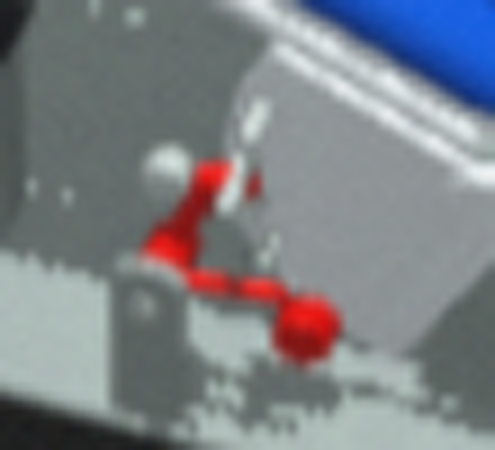

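```bash
python3 -m jog '[[0,0.1,0.1,0,0,0,1],[0,0.05,0.1,0,0,0,1],[0,0,0.1,0,0,0,1],[0,0,0,0,0,0,1],[0,0,0,0,0,0,1],[0,0,0,0,0,0,1],[0,0,0,0,0,0,1],[0,0,0,0,0,0,1],[0,0,0,0,0,0,1],[0,0,0,0,0,0,1]]'
python3 tilt.py 14
```

```text
t: 16.9
tcp_pos: [598.5, 172.1, 157.5]
tcp_rot: [0.676, 0.737, 0.003, 0.002]
force: [9.5, 1.9, 3.6]
gripper_width: 10.2
top 3136 [469. 171. 154.] tilt 0.41287069675633437 0.4141938757283864
scene 2017 [474. 173. 156.] tilt 0.41271299975902775 0.4130057904875095
```

View pics/c14.png

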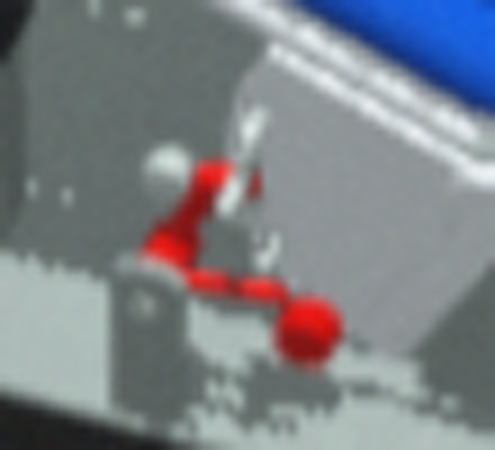

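```bash
python3 -m jog '[[0,0.05,0.1,0,0,0,1],[0,0,0.1,0,0,0,1],[0,0,0,0,0,0,1],[0,0,0,0,0,0,0.9],[0,0,0,0,0,0,0.8],[0,0,0,0,0,0,0.7],[0,0,0,0,0,0,0.65],[0,0,0,0,0,0,0.65],[0,0,0,0,0,0,0.65],[0,0,0,0,0,0,0.65]]'
python3 tilt.py 15
python3 - <<'E'
from h import *
save('wrist','w15.png')
E
```

```text
t: 17.83
tcp_pos: [596.2, 171.7, 154.5]
tcp_rot: [0.676, 0.737, -0.001, -0.001]
force: [0.3, -0.4, -0.2]
gripper_width: 29.9
top 3042 [469. 172. 153.] tilt 0.41155488778441607 0.41278948326413606
scene 2023 [474. 173. 156.] tilt 0.41081116079383395 0.4110921241736658
```

View pics/w15.png

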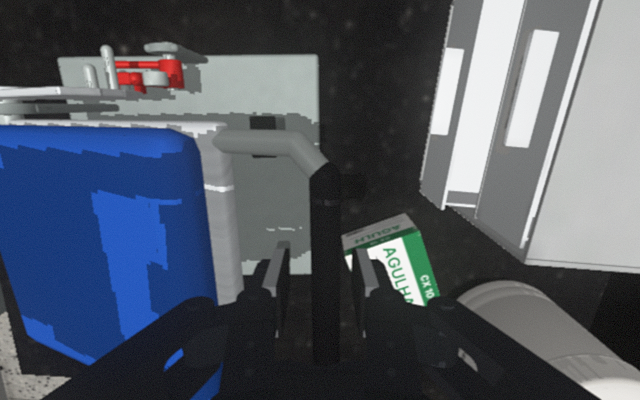

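The fingers are open (columns 280 and 365) either side of the bar (column 325). The board is holding at about 0.41 by itself, so I back straight up.

```bash
python3 -m jog '[[0,0,-1,0,0,0,0.65],[0,0,-2,0,0,0,0.65],[0,0,-2,0,0,0,0.65],[0,0,-3,0,0,0,0.65],[0,0,-3,0,0,0,0.65],[0,0,-3,0,0,0,0.65],[0,0,-3,0,0,0,0.65],[0,0,-2,0,0,0,0.65],[0,0,0,0,0,0,0.65],[0,0,0,0,0,0,0.65]]'
python3 tilt.py 16; cp pics/s16.png pics/s16full.png
```

```text
t: 18.82
tcp_pos: [597.2, 171.8, 347.4]
tcp_rot: [0.676, 0.737, 0.001, 0.001]
force: [0.2, 0.8, -0.2]
gripper_width: 29.7
top 3887 [477. 162. 157.] tilt 0.41007183741597425 0.411538197701102
scene 2011 [474. 173. 156.] tilt 0.41115735117261837 0.4114985117685826
```

View pics/s16.png

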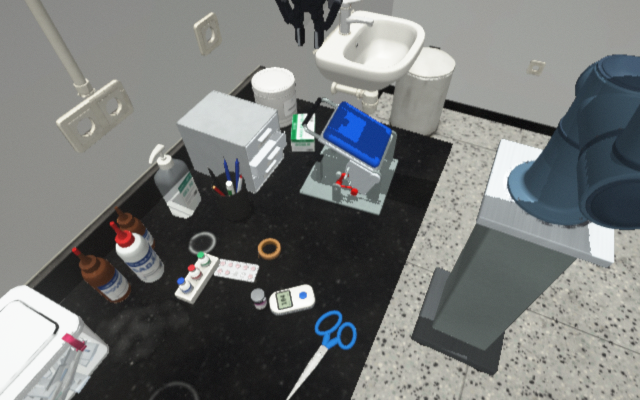

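View pics/c16.png

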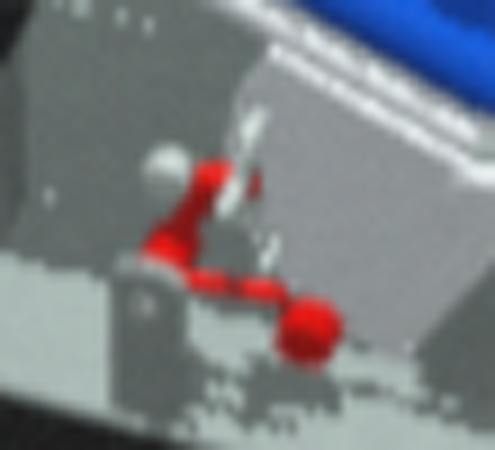

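The board is holding at 0.41, with the pawl hooked under its pin at about (250, 185) in the crop. The other things sit where they were, and the gripper is clear.

```bash
python3 -c "
from workcell import ctrl
print(ctrl.finish_job())"
```

```text
the job is handed in; nothing more can be done
None
```

The forearm rest is now in its second notch from the bottom, the robot has let go, and the job is handed in. It took about 19 s of the 45 s.

- **Throw-back:** I gripped the black bar with the board in its third notch and raised it to about 1.23 rad. The picture showed the red pawl thrown back clear.
- **Flat:** I lowered the board until it measured 0.00 rad and rested on its stop with about 14 N. The pawl had swung in again.
- **Second notch:** I raised the board to about 0.52 rad and lowered it until the pawl hooked under the pin, then opened the fingers and backed straight up.

**Last checks:** With nothing touching it, the board read 0.410–0.411 rad from both cameras. The notch is nominally 0.42, and the same method read the third notch about 0.005 low at the start. The angle did not change between letting go and backing off.

The glucose meter, strip pot and tape look unmoved in the picture; I did not measure them again. The highest force I read was about 15 N. One figure disagreed: at the top, the bar's height suggested nearer 1.29 rad than 1.23, probably because the bar slid a little between the fingers.

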